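Stack the tape rolls on their stand

TASK

Stack the four rolls of tape on the round tape stand: the two thick rolls first, with the one of larger diameter at the very bottom round the stand's low boss, then the two thin rolls, the one of smallest diameter on top. All lie flat, each neatly centred on the one below. Leave the iron weight, the calculator and the single brass weight beside the rolls where they are.

Things in the scene. Friction and masses are not known exactly. Their poses are not given: they have to be found in the camera images.
- tape_stand: Round stand fixed to the worktop: a flat pale plywood disc, 130 mm in diameter, its top 10 mm above the origin, with a round steel boss 46 mm in diameter standing in its middle to 20 mm above the origin (the bottom roll goes round the boss with about 13 mm to spare all round). Origin: centre of the underside, z up.
- roll_a: Thick, largest of the four, a roll of tape lying flat: a ring of outer diameter 110 mm, 50 mm high, with a round hole about 72 mm wide through it, so the wall to pinch is about 19 mm thick; about 0.15 kg. Origin: centre of the underside (on the ring's axis), z up along the axis; top face at z = +50 mm. It is round, so its yaw does not matter.
- roll_b: Thick, smaller of the two thick rolls, a roll of tape lying flat: a ring of outer diameter 100 mm, 48 mm high, with a round hole about 72 mm wide through it, so the wall to pinch is about 14 mm thick; about 0.11 kg. Origin: centre of the underside (on the ring's axis), z up along the axis; top face at z = +48 mm. It is round, so its yaw does not matter.
- roll_d: Thin, larger of the two thin rolls, a roll of tape lying flat: a ring of outer diameter 100 mm, 24 mm high, with a round hole about 70 mm wide through it, so the wall to pinch is about 15 mm thick; about 0.1 kg. Origin: centre of the underside (on the ring's axis), z up along the axis; top face at z = +24 mm. It is round, so its yaw does not matter.
- roll_c: Thin, smallest of the four, a roll of tape lying flat: a ring of outer diameter 92 mm, 25 mm high, with a round hole about 70 mm wide through it, so the wall to pinch is about 11 mm thick; about 0.09 kg. Origin: centre of the underside (on the ring's axis), z up along the axis; top face at z = +25 mm. It is round, so its yaw does not matter.
- iron_weight: Dark cast-iron hexagonal scale weight with a short stub on top, loose, 62 x 69 x 50 mm, standing among the rolls; not to be moved. Origin: centre of the underside.
- calculator: Dark pocket calculator lying flat, loose, 125 x 72 x 16 mm; not to be moved. Origin: centre of the underside, x along its 125 mm length.
- shop_scale: The shop scale, fixed furniture that never moves and takes no part in the job; keep the arm clear of it. Its round pan overhangs the worktop: about 200 mm in radius about the origin, between 170 and 300 mm above the worktop; the foot below is about 100 mm in radius. Origin: centre of the foot's underside, z up.
- brass_weight: Brass bell-shaped scale weight with a knob, loose, 42 mm in diameter, 46 mm high, standing on its own near the rolls (three other brass weights stand fixed as a group at the back); not to be moved. Origin: centre of the underside.

How it is judged (in metres and radians):
On the way, in this order (a step that is already met when the one before it is completed fails the run):
1. the thick roll of larger diameter lies flat on the stand, round the boss (horizontal distance between roll_a and tape_stand below 0.016 m and z of roll_a in the frame of tape_stand between 0.006 and 0.014 m and angle between roll_a's own z axis and vertical below 0.06 rad), for 0.2 s.
2. the other thick roll lies flat on it (horizontal distance between roll_b and roll_a below 0.012 m and z of roll_b in the frame of roll_a between 0.046 and 0.054 m and angle between roll_b's own z axis and vertical below 0.06 rad), for 0.2 s.
3. the larger thin roll lies flat on that (horizontal distance between roll_d and roll_b below 0.012 m and z of roll_d in the frame of roll_b between 0.044 and 0.052 m and angle between roll_d's own z axis and vertical below 0.06 rad), for 0.2 s.
4. the smallest roll lies flat on top (horizontal distance between roll_c and roll_d below 0.012 m and z of roll_c in the frame of roll_d between 0.02 and 0.028 m and angle between roll_c's own z axis and vertical below 0.06 rad), for 0.2 s.
At the end, for the whole second after the job is handed in: From the bottom up, thick large roll on the stand's disc round its boss (axis within 16 mm of the stand's), thick smaller roll, thin larger roll, thin smallest roll; each centred within 12 mm on the one below, within 4 mm of its seated height, tilted less than 0.06 rad, at rest and released (all of step 1 and all of step 2 and all of step 3 and all of step 4 and linear speed of each of roll_a, roll_b, roll_d, roll_c below 0.01 m/s); the robot touches nothing.
It fails at once if the iron weight is shifted by more than 20 mm (distance of iron_weight from where it was at the start of the episode above 0.02 m).
It fails at once if the calculator is shifted by more than 20 mm (distance of calculator from where it was at the start of the episode above 0.02 m).
It fails at once if the brass weight is shifted by more than 20 mm (distance of brass_weight from where it was at the start of the episode above 0.02 m).
It also fails if it takes over 112 s, if anything falls off the work surface, if the arm or the gripper's body presses on something with over 40 N, if the wrist force passes 120 N, or if a joint passes its speed limit or range.

ROBOT

A 6-joint arm with a two-finger parallel gripper is mounted at the origin on a cart in front of the work surface, level with it; the furniture and walls round the work are solid. World frame = base frame: x ahead of the robot, y to its left, z up, the work surface at z = 0. Lengths are in mm, angles in rad, forces in N, time in s.
With the tool pointing down it reaches from about 400 to 925 mm from the base axis. Payload 12.5 kg.
Tool frame: the origin (TCP) lies midway between the tips of the shut fingers; the grasp point (between the pads) lies 19 mm behind it; z points along the fingers, y is the line along which they close (so a half turn about z gives the same grasp; the last joint's range is limited). The gripper opens to 95 mm and grips with 3 to 60 N. Pads are 20 mm wide; open, the fingers measure 119 mm over their backs; the gripper's body (75 mm by 180 mm) begins 59 mm behind the grasp point.
Start: joints at [-1.316, 0.491, 1.559, -0, 1.092, -0.106], TCP at [220.663, -584.769, 214.661] pointing down, gripper open.
Joint ranges: [-3.1, 3.1], [-0.84, 2.19], [0.05, 2.79], [-1.13, 4.28], [0.06, 2.93], [-2.69, 2.69]. Speed limits (rad/s): [2.22, 2.22, 2.79, 3.14, 3.14, 3.14].

INTERFACE

Orientations are given as [roll, pitch, yaw] about the fixed x, y, z axes, in that order (R = Rz(yaw) Ry(pitch) Rx(roll)).
In Python, from cell import state, read_camera, camera_info, env gives the robot as it stands.
- The arm moves only by the tool move_arm, never from a script. Its argument "commands" is a list of rows, each a list of 3 entries, a list of its own where there are three numbers: the shift along the world's x, y, z in cm, then the turn, a rotation vector about the world's x, y, z in degrees, then the opening, from 0 (shut) to 1 (fully open). A call has 1 to 10 rows; each row shifts and turns the commanded pose from where the row before left it; what a row does not reach is not made up. A row lasts 1/10 s, in which the tool goes at most 50 mm and 8.59 degrees, less where a joint would pass 70% of its speed; a pose out of reach is approached as far as the arm can. A call with a gripper value outside its range is refused whole. The fingers move at their own pace and stop on an object; the grip force is fixed at half the most. Time passes only in rows, so rows that do not move let the fingers close. It gives the time, the measured TCP pose, the force, the opening and the grip force at its end, in the units of the state.
- state(): the state, without advancing time (a new reading comes with each control period).
- read_camera(name): name is "scene" or "top"; returns the picture (480x640x3 uint8, blue, green, red); there is no depth.
- camera_info(name): a dict with "K" (3x3 intrinsics, pixels), "cam_to_world" (4x4, takes a point from camera to world coordinates). Camera axes: x right, y down, z forward; pixel columns grow to the right and rows downward; lengths in mm; the calibration is good to about 2 mm. A picture is of the moment at which its call begins. camera_info takes no time and is no camera call.
- env.job_done(): hands the job in; it is judged then, once.
The state is a dict: "t": time; "joints": joint angles; "qvel": joint speeds; "tau": joint torques, N m; "eef_pos": TCP position; "tcp_rot": TCP orientation; "ft_force": force on the tool from outside, world axes, zero at the start; "moment": the same for the moment, N m; "opening": opening from 0.0 (shut) to 1.0 (fully open); "grip_force": force on a finger pad.
Only numpy, scipy, OpenCV 4.12 (cv2) and the standard library are available. Lean on these libraries where they do the work, as an engineer would, in place of code of your own. Each camera call takes 0.05 s, during which the arm holds its last target. There are 200 camera calls.

## Working session

There is one attempt and no reset: what is moved stays moved. The work goes in short steps, Python scripts to look and compute and a tool call to move; the robot and the scene stay as the last step left them, time stands still between calls to the robot, and variables do not carry over. Pictures are saved under pics/ and viewed, at most 14 in all, crops included, and the job is handed in when it is done.

Besides the shell and the picture viewer there is one more tool, called after ">>>" as name(argument=value, ...), one argument or row to a line, values as JSON. move_arm: Moves the arm, as the interface text tells. Its arguments: {"type":"object","properties":{"commands":{"type":"array"}},"required":["commands"]}

```bash
mkdir -p pics
python3 - <<'E'
from cell import *
import cv2
for n in("scene","top"):
    cv2.imwrite(f"pics/{n}0.png",read_camera(n)); c=camera_info(n); print(n,c["K"],c["cam_to_world"])
s=state();print(s)
E
```

```text
scene [[542.5190917    0.         321.49466642]
 [  0.         542.5190917  236.53286505]
 [  0.           0.           1.        ]] [[-8.48527796e-01 -3.37240743e-01  4.07761280e-01  2.35557389e+01]
 [-5.29128682e-01  5.47812207e-01 -6.48015913e-01  1.07023746e+03]
 [-4.83923940e-03 -7.65617703e-01 -6.43277634e-01  8.94691168e+02]
 [ 0.00000000e+00  0.00000000e+00  0.00000000e+00  1.00000000e+00]]
top [[526.31825752   0.         316.56342428]
 [  0.         526.31825752 242.56097032]
 [  0.           0.           1.        ]] [[-1.02441455e-02 -9.86348618e-01  1.64351638e-01  3.76100597e+02]
 [-9.99811932e-01  7.39681757e-03 -1.79272816e-02  2.03953326e+02]
 [ 1.64668704e-02 -1.64504379e-01 -9.86238892e-01  1.17231300e+03]
 [ 0.00000000e+00  0.00000000e+00  0.00000000e+00  1.00000000e+00]]
{'t': 0.1, 'joints': array([-1.31561169e+00,  4.91483734e-01,  1.55938563e+00, -6.71673695e-06,
        1.09170115e+00, -1.05598873e-01]), 'qvel': array([ 0.00062353, -0.00228598, -0.00174359,  0.00046265,  0.00028333,
        0.00037707]), 'tau': array([ 2.34201267e-03, -6.13619399e+01, -2.58607435e+01,  6.94080535e-02,
        4.70098795e-02, -5.79750485e-05]), 'eef_pos': array([ 220.59567817, -584.54679917,  214.13083629]), 'tcp_rot': array([-3.14061962e+00, -9.71438370e-05,  3.60786564e-01]), 'ft_force': array([ 0.36113   ,  0.58822136, -0.40781805]), 'moment': array([ 0.03534871, -0.03579069, -0.0199245 ]), 'grip_force': 0.0, 'opening': 0.999998789200143}
```

View pics/top0.png

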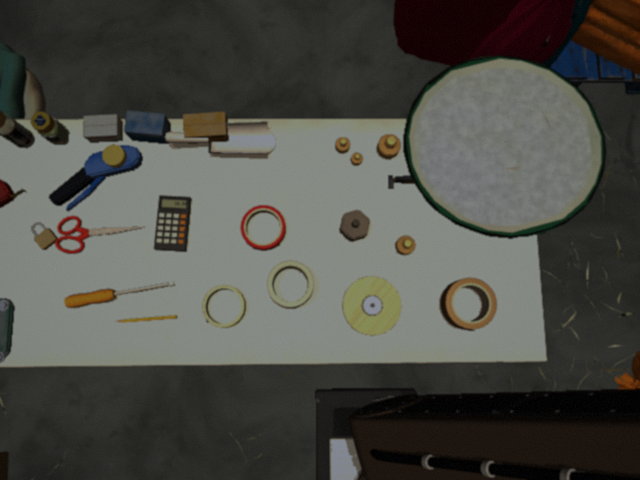

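View pics/scene0.png

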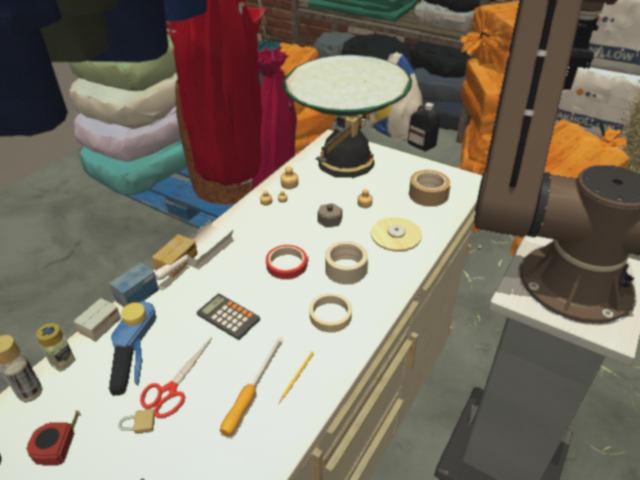

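The top picture shows the thick brown roll_a at about (470,304), the stand at (372,305) and the thick cream roll_b at (291,284). The thin red roll is at (263,227) and the thin cream roll at (224,306). The hex weight is at (355,225), the brass weight at (405,245) and the calculator at (172,222).

```bash
cat > h.py <<'E'
import numpy as np, cv2
from cell import *
from scipy.optimize import least_squares
def proj(n,P):
    c=camera_info(n);T=np.linalg.inv(c["cam_to_world"]);q=(T[:3,:3]@np.atleast_2d(P).T+T[:3,3:]).T@c["K"].T
    return q[:,:2]/q[:,2:]
def ray(n,u,v,z):
    c=camera_info(n);T=c["cam_to_world"];d=T[:3,:3]@np.linalg.inv(c["K"])@[u,v,1];o=T[:3,3]
    return o+d*(z-o[2])/d[2]
def ring(x,y,z,r,n=72):
    a=np.linspace(0,2*np.pi,n,endpoint=False);return np.c_[x+r*np.cos(a),y+r*np.sin(a),z+0*a]
def draw(img,n,items,box,f,name):
    x0,y0,x1,y1=box;im=cv2.resize(img[y0:y1,x0:x1],None,fx=f,fy=f,interpolation=cv2.INTER_CUBIC)
    for x,y,z,r in items:
        p=((proj(n,ring(x,y,z,r))-[x0,y0]+.5)*f).astype(int);cv2.polylines(im,[p],True,(255,0,0) ,1)
    cv2.imwrite(name,im)
E
python3 - <<'E'
from h import *
g=[("A",470,304,50,55,36),("S",372,305,10,65,23),("B",291,284,48,50,36),("red",263,227,24,50,35),("thin",224,306,25,46,35),("iron",355,225,30,32,5),("brass",405,245,20,21,5),("calc",172,222,16,40,5)]
it=[]
for n,u,v,z,R,r in g:
    p=ray("top",u,v,z);print(n,p.round());it+=[(p[0],p[1],z,R),(p[0],p[1],z,r)]
draw(read_camera("top"),"top",it,(190,195,510,345),2.5,"pics/c1.png")
draw(read_camera("scene"),"scene",it,(250,150,510,345),3,"pics/c2.png")
E
```

```text
A [ 428. -142.   50.]
S [430.  62.  10.]
B [474. 239.  48.]
red [603. 302.  24.]
thin [430. 385.  25.]
iron [605.  98.  30.]
brass [561. -14.  20.]
calc [618. 505.  16.]
```

View pics/c1.png

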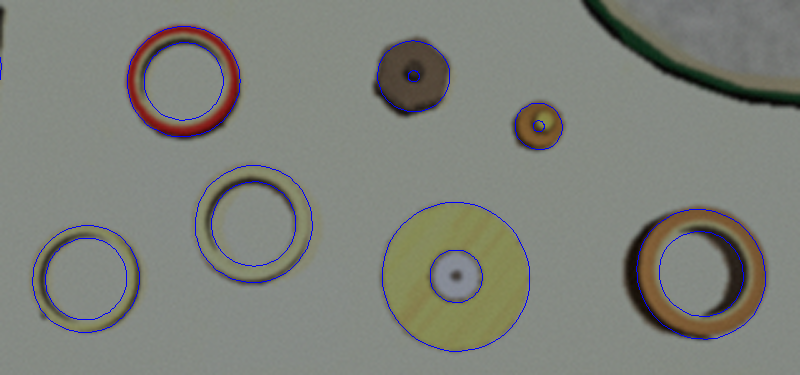

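View pics/c2.png

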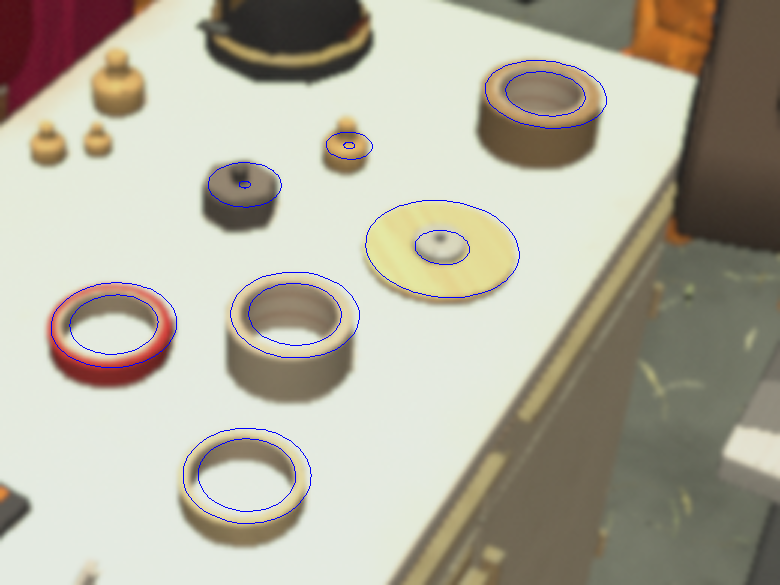

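>>> move_arm(
  commands=[
    [[2, 4.4, -0.5], [0, 0, -2.07], 0.45],
    [[2, 4.4, -0.5], [0, 0, -2.07], 0.45],
    [[2, 4.4, -0.5], [0, 0, -2.07], 0.45],
    [[2, 4.4, -0.5], [0, 0, -2.07], 0.45],
    [[2, 4.4, -0.5], [0, 0, -2.07], 0.45],
    [[2, 4.4, -0.5], [0, 0, -2.07], 0.45],
    [[2, 4.4, -0.5], [0, 0, -2.07], 0.45],
    [[2, 4.4, -0.5], [0, 0, -2.07], 0.45],
    [[2, 4.4, -0.5], [0, 0, -2.07], 0.45],
    [[2, 4.4, -0.5], [0, 0, -2.07], 0.45],
  ],
)

```text
t: 1.2
eef_pos: [421.2, -143.0, 164.6]
tcp_rot: [3.141, -0.0, -0.002]
ft_force: [0.8, -1.3, -0.0]
opening: 0.452
grip_force: 0.0
```

>>> move_arm(
  commands=[
    [[0.7, 2.4, 0], [0, 0, 0], 0.45],
    [[0, 2.4, 0], [0, 0, 0], 0.45],
    [[0, 0, -3], [0, 0, 0], 0.45],
    [[0, 0, -3], [0, 0, 0], 0.45],
    [[0, 0, -3], [0, 0, 0], 0.45],
    [[0, 0, -1], [0, 0, 0], 0.45],
    [[0, 0, 0], [0, 0, 0], 0.45],
  ],
)

```text
t: 1.9
eef_pos: [427.2, -96.6, 63.9]
tcp_rot: [-3.141, 0.002, -0.001]
ft_force: [0.1, -0.3, -0.0]
opening: 0.451
grip_force: 0.0
```

Run:
```python
from h import *
print(state()["eef_pos"])
draw(read_camera("scene"),"scene",[(428,-142,50,55),(428,-142,50,36)],(380,100,510,220),5,"pics/c3.png")
```

```text
[427.23132384 -96.64225269  63.8840353 ]
```

View pics/c3.png

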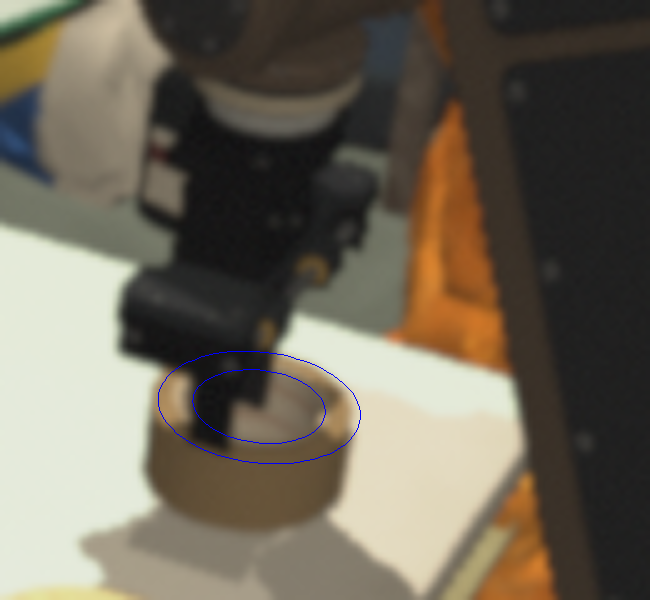

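The fingers straddle the +y wall of roll_a, roughly at (215,410) and (260,370) in the crop. I'll descend and close.

>>> move_arm(
  commands=[
    [[0, 0, -2.5], [0, 0, 0], 0.45],
    [[0, 0, -2.4], [0, 0, 0], 0.45],
    [[0, 0, 0], [0, 0, 0], 0.45],
    [[0, 0, 0], [0, 0, 0], 0.0],
    [[0, 0, 0], [0, 0, 0], 0.0],
    [[0, 0, 0], [0, 0, 0], 0.0],
    [[0, 0, 0], [0, 0, 0], 0.0],
    [[0, 0, 0], [0, 0, 0], 0.0],
  ],
)

```text
t: 2.75
eef_pos: [428.2, -96.9, 16.4]
tcp_rot: [3.141, -0.002, -0.001]
ft_force: [-0.1, 1.1, 9.8]
opening: 0.152
grip_force: 32.2
```

>>> move_arm(
  commands=[
    [[0, 0, 1], [0, 0, 0], 0.0],
    [[0, 0, 1.5], [0, 0, 0], 0.0],
    [[0, 0, 2], [0, 0, 0], 0.0],
    [[0, 0, 0.5], [0, 0, 0], 0.0],
    [[0, 0, 0], [0, 0, 0], 0.0],
  ],
)

```text
t: 3.25
eef_pos: [427.9, -96.9, 66.4]
tcp_rot: [3.141, -0.002, -0.0]
ft_force: [-0.2, 0.1, -1.0]
opening: 0.15
grip_force: 32.0
```

Run:
```python
from h import *
s=state();print(s["eef_pos"],s["ft_force"],s["moment"])
draw(read_camera("scene"),"scene",[(428,-142,100,55)],(380,80,510,200),5,"pics/c4.png")
```

```text
[427.92383851 -96.86400078  66.38851729] [-0.18513375  0.13069183 -1.04096136] [ 0.1011168   0.07622788 -0.01083707]
```

View pics/c4.png

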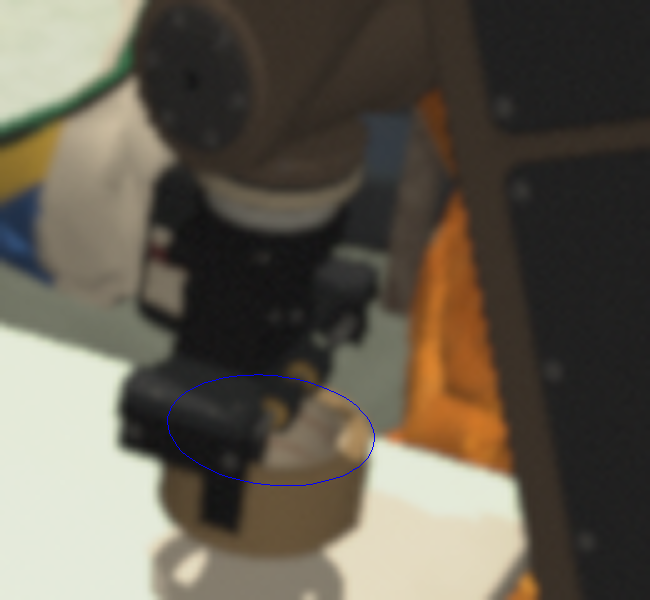

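>>> move_arm(
  commands=[
    [[0.2, 2, 0], [0, 0, 0], 0.0],
    [[0, 4, 0], [0, 0, 0], 0.0],
    [[0, 4, 0], [0, 0, 0], 0.0],
    [[0, 4, 0], [0, 0, 0], 0.0],
    [[0, 4, 0], [0, 0, 0], 0.0],
    [[0, 2.4, 0], [0, 0, 0], 0.0],
    [[0, 0, -1], [0, 0, 0], 0.0],
    [[0, 0, 0], [0, 0, 0], 0.0],
  ],
)

```text
t: 4.1
eef_pos: [428.7, 107.4, 54.1]
tcp_rot: [3.141, 0.003, 0.001]
ft_force: [-0.1, -0.7, -2.0]
opening: 0.15
grip_force: 32.0
```

Run:
```python
from h import *
s=state();print(s["eef_pos"],s["ft_force"],s["moment"])
draw(read_camera("scene"),"scene",[(430,62,90,55),(430,62,10,65)],(335,170,465,290),5,"pics/c5.png")
```

```text
[428.7414006  107.35928839  54.11605341] [-0.09628399 -0.66512651 -1.96068832] [ 0.09643112 -0.01097206 -0.03000604]
```

View pics/c5.png

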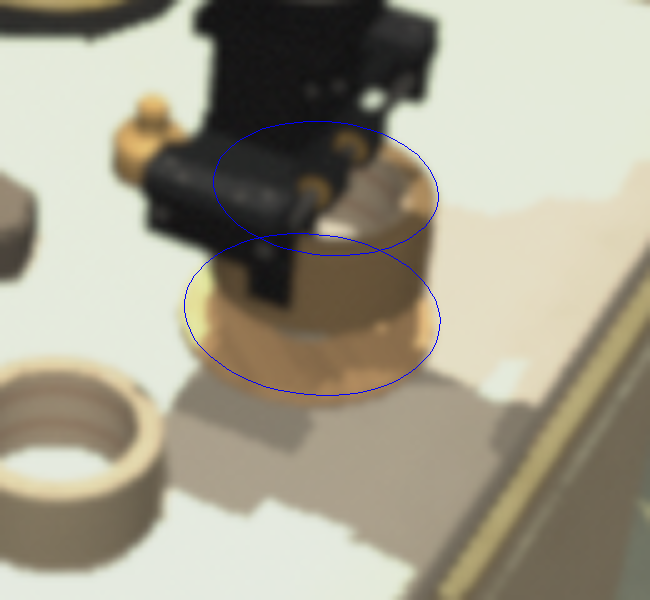

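>>> move_arm(
  commands=[
    [[0, 0, -1], [0, 0, 0], 0.0],
    [[0, 0, -1], [0, 0, 0], 0.0],
    [[0, 0, -0.5], [0, 0, 0], 0.0],
    [[0, 0, 0], [0, 0, 0], 0.0],
  ],
)

```text
t: 4.55
eef_pos: [429.3, 106.8, 29.7]
tcp_rot: [3.141, 0.002, -0.001]
ft_force: [0.5, -0.4, -2.3]
opening: 0.153
grip_force: 32.0
```

>>> move_arm(
  commands=[
    [[0, 0, -0.3], [0, 0, 0], 0.0],
    [[0, 0, 0], [0, 0, 0], 0.0],
  ],
)

```text
t: 4.75
eef_pos: [429.7, 107.2, 27.5]
tcp_rot: [3.141, 0.0, -0.001]
ft_force: [0.0, -0.2, -1.7]
opening: 0.148
grip_force: 32.0
```

>>> move_arm(
  commands=[
    [[0, 0, -0.15], [0, 0, 0], 0.0],
    [[0, 0, 0], [0, 0, 0], 0.0],
    [[0, 0, 0], [0, 0, 0], 0.4],
    [[0, 0, 0], [0, 0, 0], 0.4],
    [[0, 0, 0], [0, 0, 0], 0.4],
    [[0, 0, 3], [0, 0, 0], 0.4],
    [[0, 0, 4], [0, 0, 0], 0.4],
    [[0, 0, 4], [0, 0, 0], 0.4],
    [[0, 0, 0], [0, 0, 0], 0.4],
  ],
)

```text
t: 5.65
eef_pos: [431.4, 107.5, 140.2]
tcp_rot: [-3.141, -0.007, -0.0]
ft_force: [-0.3, -0.5, -0.8]
opening: 0.398
grip_force: 0.0
```

Run:
```python
from h import *
s=state();print(s["eef_pos"],s["ft_force"])
i=[(430,62,60,55),(430,62,60,36),(430,62,10,65),(474,239,48,50),(474,239,48,36)]
a=read_camera("scene");draw(a,"scene",i,(315,180,475,300),5,"pics/c6.png")
```

```text
[431.40589654 107.49460567 140.19212361] [-0.31128638 -0.45563479 -0.82395133]
```

View pics/c6.png

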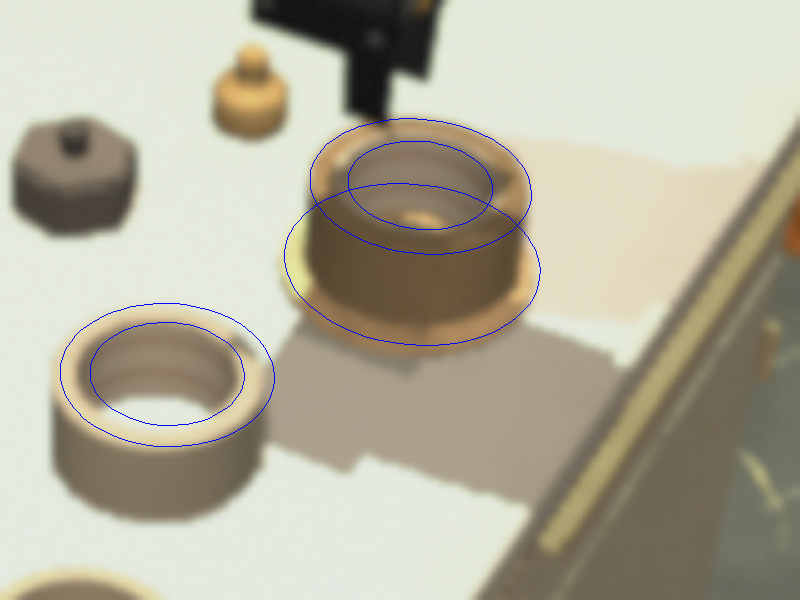

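Roll_a sits on the stand round the boss, with the same small offset from its overlay as the stand has from its own, so it is centred. Next is roll_b.

>>> move_arm(
  commands=[
    [[1.1, 4.4, 0], [0, 0, 0], 0.45],
    [[1.1, 4.4, 0], [0, 0, 0], 0.45],
    [[1.1, 4.4, 0], [0, 0, 0], 0.45],
    [[1.0, 4.2, 0], [0, 0, 0], 0.45],
    [[0, 0, -3.5], [0, 0, 0], 0.45],
    [[0, 0, -3], [0, 0, 0], 0.45],
    [[0, 0, -1], [0, 0, 0], 0.45],
    [[0, 0, 0], [0, 0, 0], 0.45],
    [[0, 0, 0], [0, 0, 0], 0.45],
  ],
)

```text
t: 6.6
eef_pos: [473.0, 281.1, 61.6]
tcp_rot: [-3.142, -0.0, -0.001]
ft_force: [-0.7, -0.1, -0.0]
opening: 0.45
grip_force: 0.0
```

>>> move_arm(
  commands=[
    [[0.1, 0.1, -2], [0, 0, 0], 0.45],
    [[0, 0, -2.3], [0, 0, 0], 0.45],
    [[0, 0, 0], [0, 0, 0], 0.45],
    [[0, 0, 0], [0, 0, 0], 0.0],
    [[0, 0, 0], [0, 0, 0], 0.0],
    [[0, 0, 0], [0, 0, 0], 0.0],
    [[0, 0, 0], [0, 0, 0], 0.0],
    [[0, 0, 0], [0, 0, 0], 0.0],
    [[0, 0, 0], [0, 0, 0], 0.0],
  ],
)

```text
t: 7.5
eef_pos: [474.0, 282.4, 18.7]
tcp_rot: [-3.141, -0.001, -0.0]
ft_force: [0.1, 0.6, 6.7]
opening: 0.091
grip_force: 30.0
```

>>> move_arm(
  commands=[
    [[0, 0, 2], [0, 0, 0], 0.0],
    [[0, 0, 4], [0, 0, 0], 0.0],
    [[0, 0, 3], [0, 0, 0], 0.0],
    [[-0.7, -2.7, 0], [0, 0, 0], 0.0],
    [[-1, -4, 0], [0, 0, 0], 0.0],
    [[-1, -4, 0], [0, 0, 0], 0.0],
    [[-1, -4, 0], [0, 0, 0], 0.0],
    [[-0.7, -3, 0], [0, 0, 0], 0.0],
    [[0, 0, -1], [0, 0, 0], 0.0],
    [[0, 0, 0], [0, 0, 0], 0.0],
  ],
)

```text
t: 8.5
eef_pos: [429.4, 104.8, 97.5]
tcp_rot: [3.141, 0.001, -0.002]
ft_force: [-0.1, -0.0, -1.4]
opening: 0.089
grip_force: 30.4
```

Run:
```python
from h import *
s=state();print(s["eef_pos"],s["ft_force"])
z=s["eef_pos"][2]-18.7
draw(read_camera("scene"),"scene",[(430,62,60,55),(430,62,z+48,50)],(335,150,465,270),5,"pics/c7.png")
```

```text
[429.3985767  104.84920788  97.4791955 ] [-0.13781878 -0.00779738 -1.3976227 ]
```

View pics/c7.png

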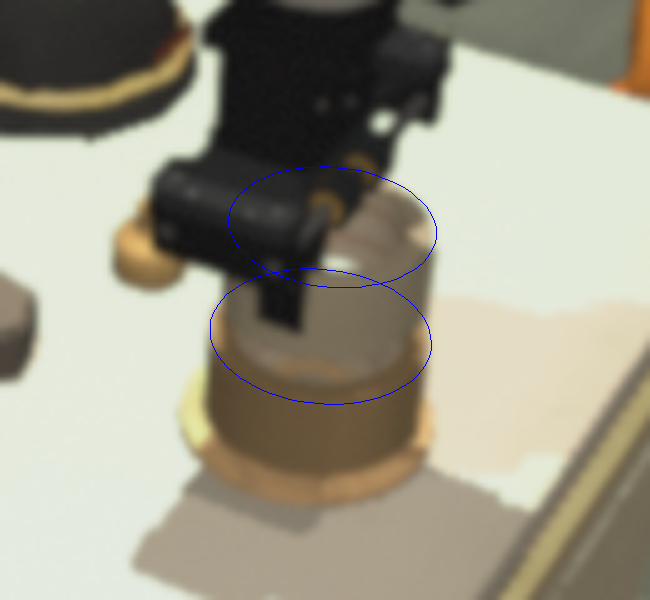

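>>> move_arm(
  commands=[
    [[0, 0, -1], [0, 0, 0], 0.0],
    [[0, 0, -0.7], [0, 0, 0], 0.0],
    [[0, 0, 0], [0, 0, 0], 0.0],
    [[0, 0, 0], [0, 0, 0], 0.0],
  ],
)

```text
t: 8.95
eef_pos: [429.5, 105.6, 80.8]
tcp_rot: [3.141, 0.001, 0.0]
ft_force: [-0.1, 0.7, -2.1]
opening: 0.089
grip_force: 30.4
```

>>> move_arm(
  commands=[
    [[0, 0, -0.2], [0, 0, 0], 0.0],
    [[0, 0, 0], [0, 0, 0], 0.0],
    [[0, 0, 0], [0, 0, 0], 0.4],
    [[0, 0, 0], [0, 0, 0], 0.4],
    [[0, 0, 0], [0, 0, 0], 0.4],
    [[0, 0, 3], [0, 0, 0], 0.4],
    [[0, 0, 4], [0, 0, 0], 0.4],
    [[0, 0, 0], [0, 0, 0], 0.4],
  ],
)

```text
t: 9.75
eef_pos: [431.4, 105.4, 152.7]
tcp_rot: [-3.141, -0.007, -0.0]
ft_force: [1.1, 0.2, 0.0]
opening: 0.397
grip_force: 0.0
```

>>> move_arm(
  commands=[
    [[2.4, 3.4, 0], [0, 0, 0], 0.4],
    [[2.5, 3.4, 0], [0, 0, 0], 0.4],
    [[2.5, 3.4, 0], [0, 0, 0], 0.4],
    [[2.5, 3.4, -2], [0, 0, 0], 0.4],
    [[2.5, 3.4, -2], [0, 0, 0], 0.4],
    [[2.4, 3.4, -2], [0, 0, 0], 0.4],
    [[2.4, 3.5, -2], [0, 0, 0], 0.4],
    [[0, 0, -2], [0, 0, 0], 0.4],
    [[0, 0, -1], [0, 0, 0], 0.4],
    [[0, 0, 0], [0, 0, 0], 0.4],
  ],
)

```text
t: 10.75
eef_pos: [600.5, 343.4, 37.2]
tcp_rot: [3.14, 0.003, -0.001]
ft_force: [-0.1, 1.2, 0.4]
opening: 0.4
grip_force: 0.0
```

Run:
```python
from h import *
s=state();print(s["eef_pos"],s["ft_force"])
draw(read_camera("scene"),"scene",[(430,62,60,55),(430,62,108,50),(430,62,108,36),(603,302,24,50),(603,302,24,35),(430,385,25,46)],(240,160,440,330),4,"pics/c8.png".replace('4','4'))
im=cv2.imread("pics/c8.png");cv2.imwrite("pics/c8.png",im[:600])
```

```text
[600.54224607 343.3968635   37.16748677] [-0.13922669  1.18595988  0.41883028]
```

View pics/c8.png

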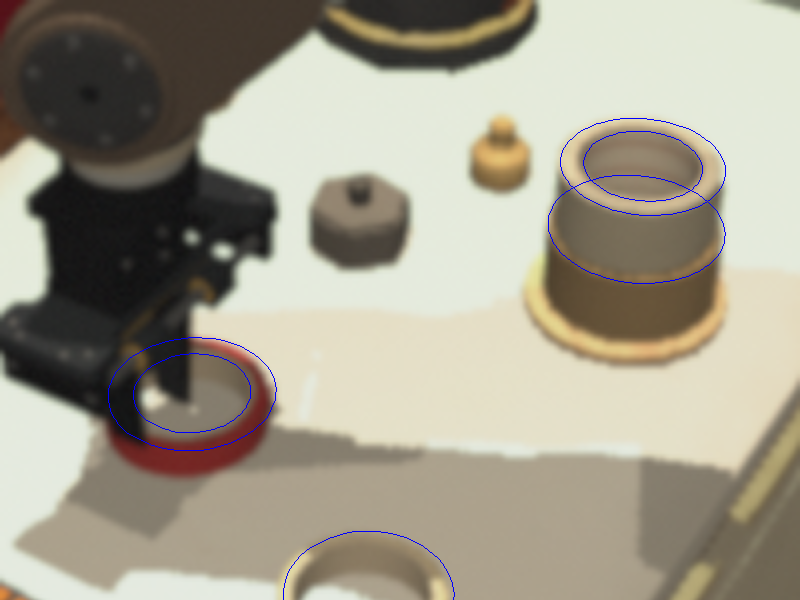

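Roll_b sits centred on roll_a, and the fingers straddle the red roll's +y wall.

>>> move_arm(
  commands=[
    [[0.1, 0.1, -2], [0, 0, 0], 0.4],
    [[0, 0, -1.2], [0, 0, 0], 0.4],
    [[0, 0, 0], [0, 0, 0], 0.4],
    [[0, 0, 0], [0, 0, 0], 0.0],
    [[0, 0, 0], [0, 0, 0], 0.0],
    [[0, 0, 0], [0, 0, 0], 0.0],
    [[0, 0, 0], [0, 0, 0], 0.0],
    [[0, 0, 0], [0, 0, 0], 0.0],
    [[0, 0, 0], [0, 0, 0], 0.0],
  ],
)

```text
t: 11.7
eef_pos: [602.9, 345.3, 7.7]
tcp_rot: [-3.141, -0.001, -0.0]
ft_force: [-0.1, -0.7, 5.4]
opening: 0.092
grip_force: 30.4
```

>>> move_arm(
  commands=[
    [[0, 0, 2], [0, 0, 0], 0.0],
    [[0, 0, 4], [0, 0, 0], 0.0],
    [[0, 0, 4], [0, 0, 0], 0.0],
    [[0, 0, 3.5], [0, 0, 0], 0.0],
    [[-2.4, -3.4, 0], [0, 0, 0], 0.0],
    [[-2.4, -3.4, 0], [0, 0, 0], 0.0],
    [[-2.4, -3.4, 0], [0, 0, 0], 0.0],
    [[-2.4, -3.4, 0], [0, 0, 0], 0.0],
    [[-2.4, -3.4, 0], [0, 0, 0], 0.0],
    [[-2.4, -3.4, 0], [0, 0, 0], 0.0],
  ],
)

```text
t: 12.7
eef_pos: [457.4, 140.1, 142.1]
tcp_rot: [3.142, 0.0, -0.0]
ft_force: [0.2, -0.6, -0.4]
opening: 0.091
grip_force: 30.4
```

>>> move_arm(
  commands=[
    [[-1.9, -2.4, 0], [0, 0, 0], 0.0],
    [[-1.0, -1.2, 0], [0, 0, 0], 0.0],
    [[0, 0, -1], [0, 0, 0], 0.0],
    [[0, 0, 0], [0, 0, 0], 0.0],
    [[0, 0, 0], [0, 0, 0], 0.0],
  ],
)

```text
t: 13.2
eef_pos: [430.4, 105.9, 131.7]
tcp_rot: [3.142, 0.0, 0.0]
ft_force: [0.0, -0.2, -0.7]
opening: 0.093
grip_force: 30.4
```

Run:
```python
from h import *
s=state();print(s["eef_pos"],s["ft_force"])
z=s["eef_pos"][2]-7.7
draw(read_camera("scene"),"scene",[(430,62,108,50),(430,62,z+24,50),(430,62,z+24,35)],(335,120,465,240),5,"pics/c9.png")
```

```text
[430.38417138 105.92345135 131.72303144] [ 0.00772593 -0.17798897 -0.68475326]
```

View pics/c9.png

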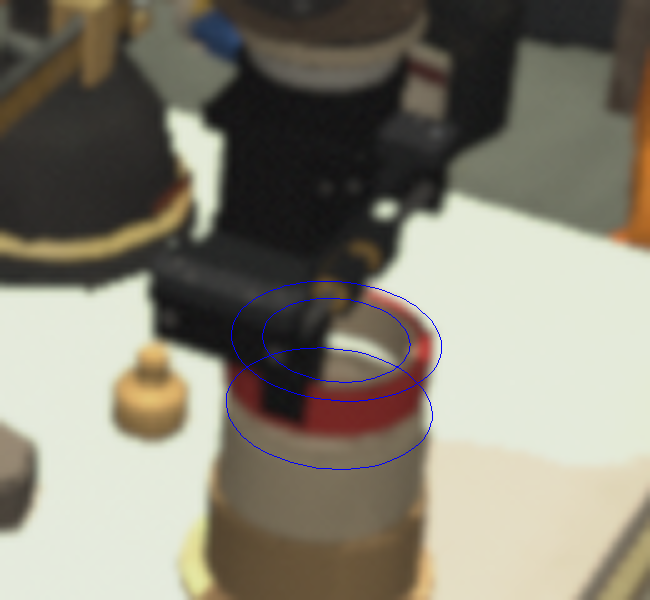

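>>> move_arm(
  commands=[
    [[0, -0.1, -0.8], [0, 0, 0], 0.0],
    [[0, 0, -0.6], [0, 0, 0], 0.0],
    [[0, 0, 0], [0, 0, 0], 0.0],
    [[0, 0, 0], [0, 0, 0], 0.0],
  ],
)

```text
t: 13.65
eef_pos: [429.6, 104.3, 117.9]
tcp_rot: [3.141, 0.001, -0.0]
ft_force: [0.1, 0.3, -1.1]
opening: 0.095
grip_force: 30.4
```

>>> move_arm(
  commands=[
    [[0, 0, -0.2], [0, 0, 0], 0.0],
    [[0, 0, 0], [0, 0, 0], 0.0],
    [[0, 0, 0], [0, 0, 0], 0.4],
    [[0, 0, 0], [0, 0, 0], 0.4],
    [[0, 0, 0], [0, 0, 0], 0.4],
    [[0, 0, 3], [0, 0, 0], 0.4],
    [[0, 0, 3], [0, 0, 0], 0.4],
    [[0, 0, 0], [0, 0, 0], 0.4],
    [[0, 0, 0], [0, 0, 0], 0.4],
  ],
)

```text
t: 14.55
eef_pos: [429.7, 104.2, 176.4]
tcp_rot: [-3.142, -0.001, -0.0]
ft_force: [0.1, 0.1, -0.4]
opening: 0.397
grip_force: 0.0
```

>>> move_arm(
  commands=[
    [[0, 3, 0], [0, 0, 0], 0.4],
    [[0, 4.2, 0], [0, 0, 0], 0.4],
    [[0, 4.2, -1], [0, 0, 0], 0.4],
    [[0, 4.2, -2], [0, 0, 0], 0.4],
    [[0, 4.2, -2], [0, 0, 0], 0.4],
    [[0, 4.2, -2], [0, 0, 0], 0.4],
    [[0, 4.2, -2], [0, 0, 0], 0.4],
    [[0, 3.9, -2], [0, 0, 0], 0.4],
    [[0, 0, -2], [0, 0, 0], 0.4],
    [[0, 0, 0], [0, 0, 0], 0.4],
  ],
)

```text
t: 15.55
eef_pos: [427.6, 424.7, 42.2]
tcp_rot: [3.137, 0.005, 0.001]
ft_force: [-0.1, -0.0, -0.4]
opening: 0.398
grip_force: 0.0
```

Run:
```python
from h import *
s=state();print(s["eef_pos"],s["ft_force"])
draw(read_camera("scene"),"scene",[(430,62,132,50),(430,62,132,35),(430,62,108,50),(430,385,25,46),(430,385,25,35)],(265,140,465,340),3,"pics/c10.png")
```

```text
[427.61582455 424.6952893   42.23652269] [-0.08815883 -0.02678396 -0.43626381]
```

View pics/c10.png

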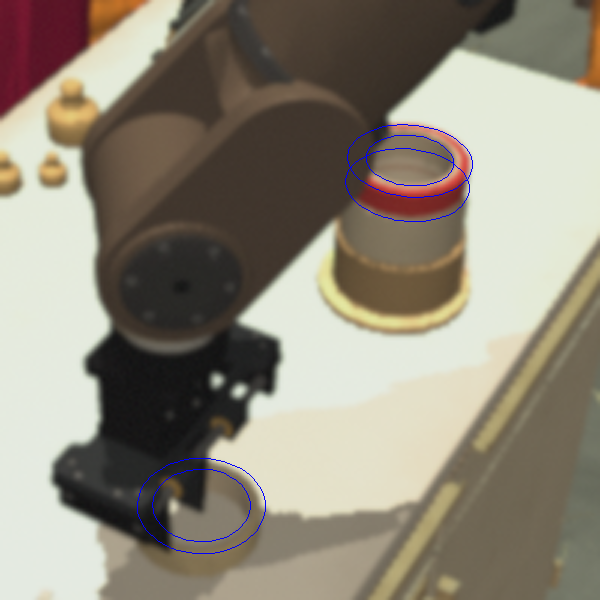

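The red roll is seated centred, and the fingers straddle roll_c's wall.

>>> move_arm(
  commands=[
    [[0.1, 0.1, -2], [0, 0, 0], 0.4],
    [[0, 0, -1.6], [0, 0, 0], 0.4],
    [[0, 0, 0], [0, 0, 0], 0.4],
    [[0, 0, 0], [0, 0, 0], 0.0],
    [[0, 0, 0], [0, 0, 0], 0.0],
    [[0, 0, 0], [0, 0, 0], 0.0],
    [[0, 0, 0], [0, 0, 0], 0.0],
    [[0, 0, 0], [0, 0, 0], 0.0],
    [[0, 0, 0], [0, 0, 0], 0.0],
  ],
)

```text
t: 16.5
eef_pos: [430.9, 426.4, 10.6]
tcp_rot: [-3.141, -0.001, -0.0]
ft_force: [0.5, 0.2, 5.5]
opening: 0.054
grip_force: 29.1
```

>>> move_arm(
  commands=[
    [[0, 0, 2], [0, 0, 0], 0.0],
    [[0, 0, 4], [0, 0, 0], 0.0],
    [[0, 0, 4], [0, 0, 0], 0.0],
    [[0, 0, 4], [0, 0, 0], 0.0],
    [[0, -3, 2], [0, 0, 0], 0.0],
    [[0, -4, 0], [0, 0, 0], 0.0],
    [[0, -4, 0], [0, 0, 0], 0.0],
    [[0, -4, 0], [0, 0, 0], 0.0],
    [[0, -4, 0], [0, 0, 0], 0.0],
    [[0, -4, 0], [0, 0, 0], 0.0],
  ],
)

```text
t: 17.5
eef_pos: [430.2, 194.7, 170.1]
tcp_rot: [3.141, 0.0, -0.0]
ft_force: [1.1, 0.8, -1.9]
opening: 0.055
grip_force: 29.1
```

>>> move_arm(
  commands=[
    [[0, -4, 0], [0, 0, 0], 0.0],
    [[0, -3.2, 0], [0, 0, 0], 0.0],
    [[0, -2.2, 0], [0, 0, 0], 0.0],
    [[0, 0, -1.2], [0, 0, 0], 0.0],
    [[0, 0, 0], [0, 0, 0], 0.0],
    [[0, 0, 0], [0, 0, 0], 0.0],
  ],
)

```text
t: 18.1
eef_pos: [430.5, 102.4, 158.2]
tcp_rot: [3.141, 0.001, -0.0]
ft_force: [-0.2, 0.2, -0.5]
opening: 0.057
grip_force: 29.1
```

Run:
```python
from h import *
s=state();print(s["eef_pos"],s["ft_force"])
z=s["eef_pos"][2]-10.6
draw(read_camera("scene"),"scene",[(430,62,132,50),(430,62,z+25,46),(430,62,z+25,35)],(335,110,465,230),5,"pics/c11.png")
```

```text
[430.5225485  102.36857393 158.19114463] [-0.18627008  0.16317735 -0.4700023 ]
```

View pics/c11.png

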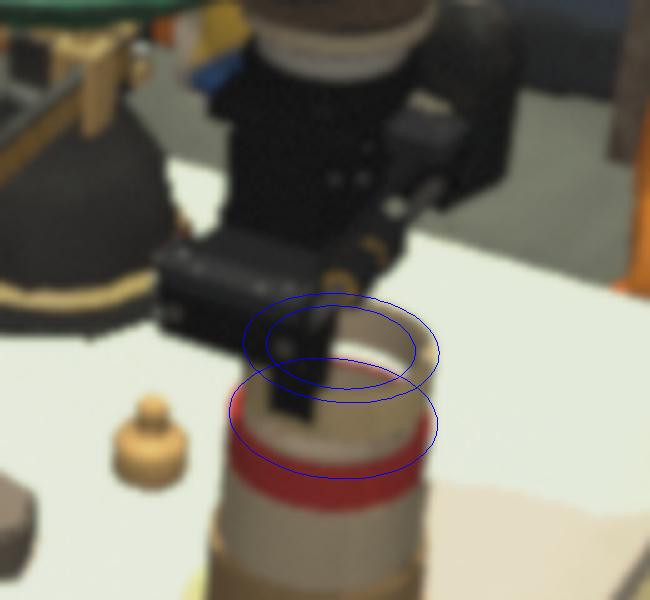

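>>> move_arm(
  commands=[
    [[0, 0, -0.8], [0, 0, 0], 0.0],
    [[0, 0, -0.6], [0, 0, 0], 0.0],
    [[0, 0, 0], [0, 0, 0], 0.0],
    [[0, 0, 0], [0, 0, 0], 0.0],
  ],
)

```text
t: 18.55
eef_pos: [430.6, 102.4, 143.9]
tcp_rot: [3.141, 0.001, -0.0]
ft_force: [-1.7, -0.3, -1.9]
opening: 0.057
grip_force: 29.1
```

Roll_c is level and centred over the red roll, about 1 mm above it.

>>> move_arm(
  commands=[
    [[0, 0, -0.1], [0, 0, 0], 0.0],
    [[0, 0, 0], [0, 0, 0], 0.0],
    [[0, 0, 0], [0, 0, 0], 0.4],
    [[0, 0, 0], [0, 0, 0], 0.4],
    [[0, 0, 0], [0, 0, 0], 0.4],
    [[0, 0, 3], [0, 0, 0], 0.4],
    [[0, 0, 4], [0, 0, 0], 0.4],
    [[0, 0, 4], [0, 0, 0], 0.4],
    [[0, 0, 0], [0, 0, 0], 0.4],
    [[0, 0, 0], [0, 0, 0], 0.4],
  ],
)

```text
t: 19.55
eef_pos: [430.6, 102.2, 253.5]
tcp_rot: [-3.142, -0.002, -0.0]
ft_force: [-0.2, -0.0, -0.3]
opening: 0.402
grip_force: 0.0
```

Run:
```python
from h import *
s=state();print(s["eef_pos"],s["ft_force"])
draw(read_camera("scene"),"scene",[(430,62,157,46),(430,62,132,50)],(255,110,465,280),3.5,"pics/c12.png")
```

```text
[430.64097282 102.24882208 253.51674195] [-0.17019849 -0.02622827 -0.30054091]
```

View pics/c12.png

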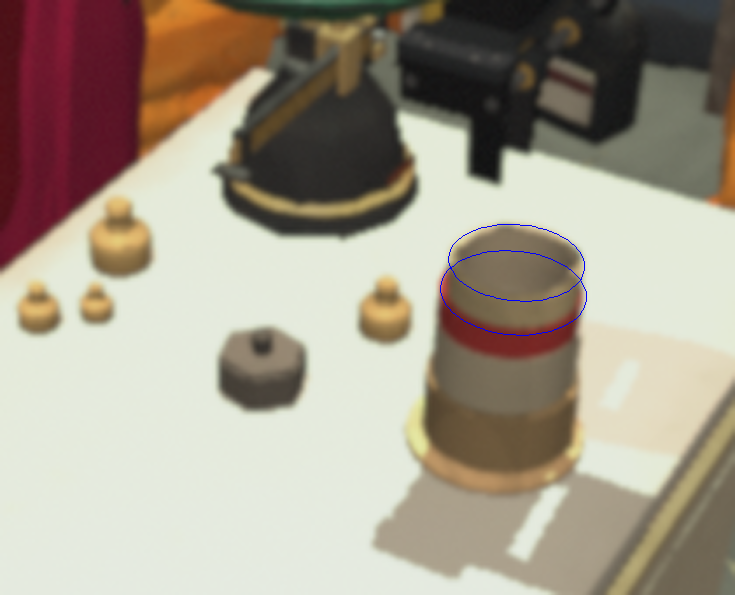

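The stack is complete, level and centred, the gripper is clear of it, and the weights have not moved.

```bash
python3 -c "
from cell import env
print(env.job_done())"
```

```text
the job is handed in; nothing more can be done
None
```

I stacked all four rolls on the stand in the required order, each centred by the camera check, and handed the job in at about 20 s; the hand-in returned no verdict.

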